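Set a leaning bench valve to its mark

ROBOT

A 6-joint arm with a two-finger parallel gripper is mounted at the origin on the work surface. World frame = base frame: x ahead of the robot, y to its left, z up, the work surface at z = 0. Lengths are in m, angles in degrees, forces in N, time in s.
With the tool pointing down it reaches from about 0.4 to 0.825 m from the base axis. Payload 7 kg.
Tool frame: the origin (TCP) lies between the finger pads; the fingertips stand 19 mm ahead of it and the grasp point (between the pads) is the TCP; z points along the fingers, y is the line along which they close (so a half turn about z gives the same grasp; the last joint's range is limited). The gripper opens to 88 mm and grips with 3 to 60 N. Pads are 19 mm wide; open, the fingers measure 130 mm over their backs; the gripper's body (78 mm by 193 mm) begins 47 mm behind the grasp point.
Start: joints at [82.111, 20.546, 0.682, 0, -70.136, -16.507], TCP at [0.279, 0.615, 0.246] pointing down, gripper open.
Joint ranges: [-176.03, 176.03], [-82.01, 121.73], [-58.28, 71.71], [-173.87, 95.51], [-174.79, -0.11], [-173.66, 173.66]. Speed limits (degrees/s): [136.94, 136.94, 172.46, 180, 180, 180].

INTERFACE

Orientations are given as [roll, pitch, yaw] about the fixed x, y, z axes, in that order (R = Rz(yaw) Ry(pitch) Rx(roll)).
In Python, from plant import r gives the robot as it stands. The module is installed in compiled form; this text tells all that it offers.
- The arm moves only by the shell command python3 -m pendant 'ROWS' [OPENING] [FORCE]. ROWS is JSON, a list of rows, each a list of 6 numbers: the shift along the tool's x, y, z in mm, then the turn, a rotation vector about the tool's x, y, z in rad. In form: [[tx, ty, tz, wx, wy, wz], ...]. A call has 1 to 20 rows; each row is the pose to reach, as a shift and turn from the pose commanded when the call began, along the tool's axes at that moment; what a row does not reach only later rows make up. A row lasts 1/8 s, in which the tool goes at most 62.5 mm and 10.7 degrees, less where a joint would pass 70% of its speed; a pose out of reach is approached as far as the arm can. A call with a gripper value outside its range is refused whole. OPENING is the finger opening in mm, from 0 to 87.6, set as the call begins (- or left out, the last holds). The fingers move at their own pace and stop on an object; FORCE is the grip in N (left out, the last holds). Time passes only in rows, so rows that repeat a pose let the fingers close. It gives the time, the measured TCP pose, the force, the opening and the grip force at its end, in the units of the state.
- r.get_state(): the state, without advancing time (a new reading comes with each control period).
- r.capture(name): name is "scene" or "top"; returns the picture (400x640x3 uint8, red, green, blue); there is no depth.
- r.camera_params(name): a dict with "mtx" (3x3 intrinsics, pixels), "rvec" (rotation vector, rad) and "tvec" (3), from world to camera coordinates, as OpenCV has them. Camera axes: x right, y down, z forward; pixel columns grow to the right and rows downward; lengths in m; the calibration is good to about 2 mm. A picture is of the moment at which its call begins. camera_params takes no time and is no camera call.
- r.close_job(): hands the job in; it is judged then, once.
The state is a dict: "time_s": time; "joints": joint angles; "qd": joint speeds; "joint_torque": joint torques, N m; "tcp_pos": TCP position; "eef_rot": TCP orientation; "contact_force": force on the tool from outside, world axes, zero at the start; "moment": the same for the moment, N m; "gripper_width": finger opening in m; "gripper_force": force on a finger pad.
Only numpy, scipy, OpenCV 4.12 (cv2) and the standard library are available. Lean on these libraries where they do the work, as an engineer would, in place of code of your own. Each camera call takes 0.05 s, during which the arm holds its last target. There are 200 camera calls.

TASK

Stand the green spray can, which is in the way in front of the valve, upright in the blue tray. Then shut the valve fully by turning its red handle clockwise until it meets its stop, and open it again anticlockwise until the pointer on the handle stands at the yellow mark on the dial. Leave the flange, the spanner and the jar where they are, and do not knock the can over.

Things in the scene. Friction and masses are not known exactly. Their poses are not given: they have to be found in the camera images.
- can_mid (a point): Centre of the loose green spray can with white cap and yellow band, half-way up its 205 mm height. Body 52 mm in diameter up to 165 mm above its base, then a 36 mm cap. 0.2 to 0.4 kg. z up along the can. It stands on the bench close in front (robot side) of the valve, where the gripper has to work.
- tray: Fixed blue open tray, 150 x 150 mm, 45 mm high, walls and floor 5 mm thick. Origin at the centre of its underside, on the bench; z up, x and y along its sides. A grey crate of the same size stands on the other side of the valve: not that one.
- grip (a point): Middle of the red bar handle of the brass valve in the blue vice, on the stem axis: the place to pinch. Stem leans 30 deg from vertical, towards the robot. Bar 85 mm long (48 mm on the pointer side), 12 wide, 18 high. z along the stem, outwards; x along the bar to the pointer; y across it. White dial face 32 mm below this point along the stem; 18 mm hub under the bar.
- pointer (a point): Tip of the black pointer that hangs from the end of the red handle down towards the dial: 45.5 mm from the stem axis along the handle's x, 5 mm above the dial face. It turns with the handle.
- mark (a point): Yellow mark (20 x 9 mm) on the white dial (100 mm disc); this point is 45 mm from the stem axis. x radially outwards, z along the stem outwards, y anticlockwise. It stands 2.0 to 2.6 rad anticlockwise from the shut position (a short red line on the dial), differing from run to run, and does not move in a run.
- handle (a joint): Angle of the red handle, rad, seen from above along the stem: 0 is fully shut against a hard stop (pointer over the red line), growing anticlockwise as it opens, up to 3.2. Turns with about 0.12 N m of friction and stays where it is left.
- flange: Loose steel pipe flange lying on the bench, 84 mm in diameter, 42 mm high; origin at the centre of its underside. Leave alone.
- spanner: Loose steel spanner lying on the bench; leave alone.
- jar: Loose amber glass jar with red cap, 60 mm in diameter, 85 mm high; origin at the centre of its underside. Leave alone.
Not all that is in view belongs to the job. There is more than one size of the part that bears grip; the job needs the middle-sized.

How it is judged (in metres and radians):
On the way, in this order (a step that is already met when the one before it is completed fails the run):
1. the can stands upright in the blue tray, let go (x of can_mid in the frame of tray between -0.055 and 0.055 m and y of can_mid in the frame of tray between -0.055 and 0.055 m and height (world z) of can_mid below 0.115 m and angle between can_mid's own z axis and vertical below 0.1 rad and contact force between the fingers and can below 0.1 N), for 0.2 s.
2. the valve is fully shut (within 0.05 rad of its stop) (value of joint handle below 0.05 rad), for 0.2 s.
At the end, for the whole second after the job is handed in: The pointer's tip stands at the yellow mark, within 4 mm either way round the dial (about 5 degrees), the handle at rest and released; the can stands upright (within 0.1 rad) on the floor of the blue tray, let go; flange, spanner and jar are within 20 mm of where they were (all of step 1 and y of pointer in the frame of mark between -0.004 and 0.004 m and x of pointer in the frame of mark above -0.02 m and velocity of joint handle between -0.03 and 0.03 rad/s and distance of each of flange, spanner, jar from where it was at the start of the episode below 0.02 m); the robot touches nothing.
It fails at once if the can is knocked over (tilted more than 0.6 rad) (angle between can_mid's own z axis and vertical above 0.6 rad).
It fails at once if the flange, the spanner or the jar is moved more than 20 mm (distance of any of flange, spanner, jar from where it was at the start of the episode above 0.02 m).
It also fails if it takes over 69 s, if anything falls off the work surface, if the arm or the gripper's body presses on something with over 40 N, if the wrist force passes 120 N, or if a joint passes its speed limit or range.

## Working session

There is one attempt and no reset: what is moved stays moved. The work goes in short steps, Python scripts to look and compute and a shell command to move; the robot and the scene stay as the last step left them, time stands still between calls to the robot, and variables do not carry over. Pictures are saved under pics/ and viewed, at most 10 in all, crops included, and the job is handed in when it is done.

```bash
mkdir -p pics
cat > h.py <<'E'
import numpy as np, cv2
from scipy.spatial.transform import Rotation as R
from plant import r
def cam(n):
    c=r.camera_params(n); return np.array(c["mtx"],float),cv2.Rodrigues(np.array(c["rvec"],float))[0],np.array(c["tvec"],float).ravel()
def ray(n,u,v):
    K,Rm,t=cam(n); return -Rm.T@t, Rm.T@np.linalg.solve(K,[u,v,1])
def onz(n,u,v,z):
    o,d=ray(n,u,v); return o+d*(z-o[2])/d[2]
def proj(n,P):
    K,Rm,t=cam(n); p=(np.atleast_2d(P)@Rm.T+t)@K.T; return p[:,:2]/p[:,2:]
def tri(a,b):
    o1,d1=ray("scene",*a);o2,d2=ray("top",*b)
    s=np.linalg.lstsq(np.c_[d1,-d2],o2-o1,rcond=None)[0]
    p,q=o1+d1*s[0],o2+d2*s[1]; return (p+q)/2,np.linalg.norm(p-q)
def snap(n,f):
    im=r.capture(n)[:,:,::-1]; cv2.imwrite(f"pics/{f}.png",im); return im
E
python3 - <<'E'
from h import *
for n in("scene","top"):
    snap(n,n+"0"); o,d=ray(n,320,200); print(n,o,d)
print(r.get_state())
E
```

```text
scene [ 1.50000886 -0.09340213  1.3851624 ] [-0.60471441  0.13866198 -0.7842985 ]
top [0.43525693 0.15251414 1.15109436] [ 0.09720517 -0.00499441 -0.99535512]
{'time_s': 0.1, 'joints': array([ 8.21122518e+01,  2.05883335e+01,  6.38192455e-01, -1.79336708e-02,
       -7.01373701e+01, -1.65066175e+01]), 'qd': array([ 0.02156998, -0.12116438,  0.20443269,  0.13613477,  0.05038606,
        0.0174494 ]), 'joint_torque': array([-4.98441714e-04, -5.84163415e+01,  2.93754619e+01,  7.01569185e+00,
        1.02201873e-02, -4.31681144e-05]), 'tcp_pos': array([0.2786378 , 0.61433784, 0.24469813]), 'eef_rot': array([ 1.79911305e+02, -8.70172477e-03, -2.44004652e+01]), 'contact_force': array([-0.0015272 ,  0.23650156, -0.23787287]), 'moment': array([-0.04971039,  0.00099456, -0.0102256 ]), 'gripper_force': 0.0, 'gripper_width': 0.08746239334954077}
```

View pics/scene0.png

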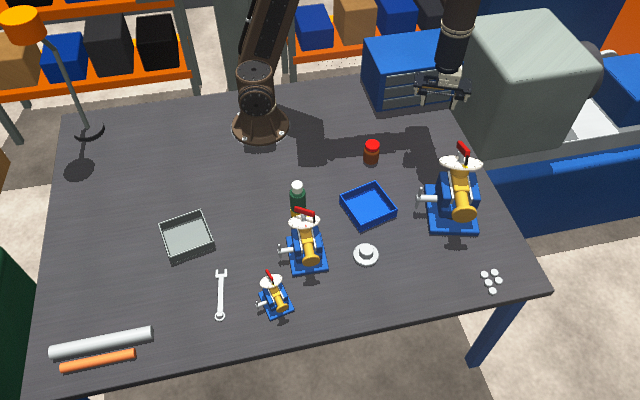

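View pics/top0.png

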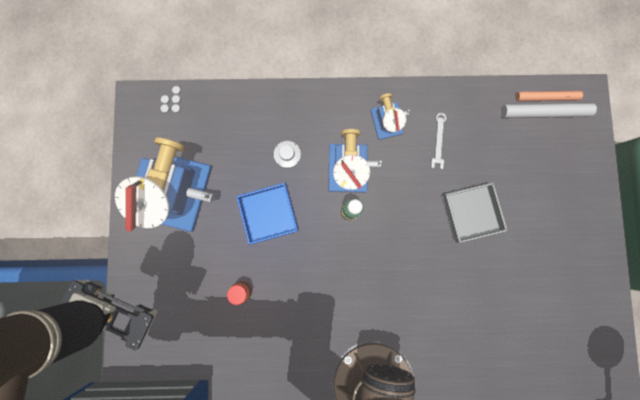

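The scene shows the middle valve at scene (304,225) / top (351,172). The can is at scene (297,190) / top (353,207), the blue tray at top (268,213), the jar at top (238,294) and the flange at top (287,154). I'll zoom in on the valve and can next.

Run:
```python
import cv2,numpy as np
a=cv2.imread("pics/top0.png")[145:225,320:386]; b=cv2.imread("pics/scene0.png")[175:255,265:331]
f=lambda i:cv2.resize(i,None,fx=6,fy=6,interpolation=cv2.INTER_CUBIC)
cv2.imwrite("pics/crop0.png",np.hstack([f(a),f(b)]))
from h import *
for n,u,v,z in [("top",355,206,.205),("top",268,213,.045)]: print(onz(n,u,v,z))
print(tri((297,185),(355,206)))
# tray: blue mask
im=cv2.imread("pics/top0.png"); hsv=cv2.cvtColor(im,cv2.COLOR_BGR2HSV)
m=cv2.inRange(hsv,(105,130,60),(125,255,255)); m[:,:230]=0;m[:,310:]=0;m[:170]=0;m[255:]=0
p=cv2.boxPoints(cv2.minAreaRect(cv2.findNonZero(m)))
P=np.array([onz("top",*q,.045) for q in p]);print(p,P.round(4),P.mean(0),np.linalg.norm(P-np.roll(P,1,0),axis=1))
```

```text
[0.51060759 0.0584703  0.205     ]
[0.50716211 0.30257806 0.045     ]
(array([0.51107238, 0.05815873, 0.19978805]), np.float64(0.00042353338975616584))
[[235.6963  196.30658]
 [284.5387  182.73926]
 [297.71924 230.18912]
 [248.87683 243.75644]] [[0.5589 0.3989 0.045 ]
 [0.5973 0.2527 0.045 ]
 [0.4545 0.2147 0.045 ]
 [0.4173 0.3592 0.045 ]] [0.50703007 0.30636222 0.045     ] [0.14704369 0.15123018 0.14780622 0.14918726]
```

View pics/crop0.png

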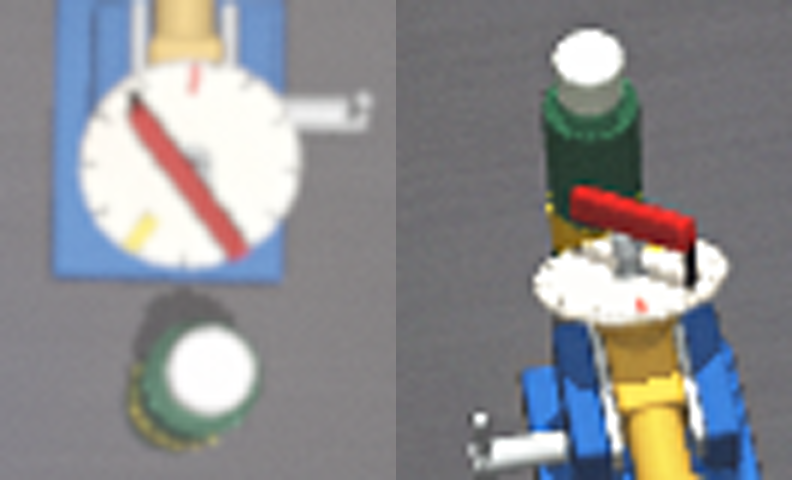

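```bash
cat > fit.py <<'E'
from h import *
from scipy.optimize import least_squares
T=lambda u,v:np.array([320+u/6-.4,145+v/6-.4]); S=lambda u,v:np.array([265+(u-396)/6-.4,175+v/6-.4])
tb=np.r_[T(78,58),T(302,271)]; sb=np.r_[S(533,236),S(728,322)]
def frame(az):
    n=np.array([np.cos(az)*.5,np.sin(az)*.5,np.sqrt(.75)]); x=np.cross([0,1,0],n); x/=np.linalg.norm(x); return x,np.cross(n,x),n
def at(p,rad,phi,h):
    x,y,n=frame(p[3]); return p[:3]+np.multiply.outer(rad*np.cos(phi),x)+np.multiply.outer(rad*np.sin(phi),y)+h*n
a=np.linspace(0,2*np.pi,180)
def res(p):
    o=[]
    for n,b in(("top",tb),("scene",sb)):
        q=proj(n,at(p,.05,a,0)); o+=list(np.r_[q.min(0),q.max(0)]-b)
    o+=list(proj("top",at(p,.045,p[4],0))[0]-T(195,78))+list(proj("scene",at(p,.045,p[4],0))[0]-S(641,306))
    o+=list(proj("top",at(p,.045,p[5],0))[0]-T(140,232))
    o+=list(proj("top",at(p,.047,p[6],.041))[0]-T(135,105))+list(proj("top",at(p,-.036,p[6],.041))[0]-T(238,252))
    o+=list(proj("scene",at(p,.047,p[6],.041))[0]-S(690,222))+list(proj("scene",at(p,-.036,p[6],.041))[0]-S(575,192))
    return np.array(o)
s=least_squares(res,[.6,.06,.15,np.pi,0,2.5,.6],loss="soft_l1"); p=s.x
if __name__=="__main__":
    np.save("p.npy",p)
    print(p.round(4),res(p).round(1)); print("grip",at(p,0,0,.032),"axes",np.round(frame(p[3]),3))
    print("mark-shut",p[5]-p[4],"handle",p[6]-p[4])
    print("can",onz("top",*T(211,370),.205), tri(S(588,57),T(211,370)))
E
python3 fit.py
```

```text
[ 0.6109  0.059   0.1421  3.0632 -0.0305  2.5602  0.6139] [ 0.8 -0.1 -0.2 -1.4  0.6  0.2 -0.1 -0.8  0.3 -1.6  0.4  0.8 -0.5  1.
  0.2  1.1  0.6  0.5  0.   0.4  0.4 -0.6]
grip [0.59493838 0.06025474 0.1698212 ] axes [[ 0.867 -0.     0.499]
 [ 0.02   0.999 -0.034]
 [-0.498  0.039  0.866]]
mark-shut 2.590679366893136 handle 0.6444000720016259
can [0.50993417 0.0590876  0.205     ] (array([0.50993774, 0.05815508, 0.20279258]), np.float64(0.0014649100677914144))
```

```bash
cat >> h.py <<'E'
def rel(P,Rt=None):
    s=r.get_state(); R0=R.from_euler("xyz",s["eef_rot"],degrees=True)
    Rt=R0 if Rt is None else Rt
    return (R0.inv().apply(np.array(P)-s["tcp_pos"])*1000).round(1),(R0.inv()*Rt).as_rotvec().round(3)
def down(yaw): return R.from_euler("xyz",[180,0,yaw],degrees=True)
E
python3 -c "
from h import *
print(rel([.510,.0585,.32],down(-180)))"
```

```text
(array([440.3, 410.7, -74.6]), array([ 0.000e+00, -2.000e-03,  2.716e+00]))
```

```bash
python3 -m pendant '[[0,0,-75,0,0,0],[0,0,-75,0,0,0.2],[440,411,-75,0,-0.002,2.716],[440,411,-75,0,-0.002,2.716],[440,411,-75,0,-0.002,2.716],[440,411,-75,0,-0.002,2.716],[440,411,-75,0,-0.002,2.716],[440,411,-75,0,-0.002,2.716],[440,411,-75,0,-0.002,2.716],[440,411,-75,0,-0.002,2.716],[440,411,-75,0,-0.002,2.716],[440,411,-75,0,-0.002,2.716],[440,411,-75,0,-0.002,2.716],[440,411,-75,0,-0.002,2.716],[440,411,-75,0,-0.002,2.716],[440,411,-75,0,-0.002,2.716],[440,411,-75,0,-0.002,2.716],[440,411,-75,0,-0.002,2.716]]' 87; python3 -c "
from h import *
print(r.get_state()['joints'].round(1),rel([.510,.0585,.187],down(-180)))"
```

```text
time_s: 2.35
tcp_pos: [0.5096, 0.0586, 0.3204]
eef_rot: [179.9, -0.0, -179.9]
contact_force: [-0.4, -0.1, 0.4]
gripper_width: 0.0868
gripper_force: 0.0
[ 2.850e+01  2.700e+00 -1.230e+01 -1.000e-01 -7.500e+01 -1.183e+02] (array([ -0.4,  -0.3, 133.4]), array([ 0.001, -0.   ,  0.002]))
```

```bash
python3 -m pendant '[[0,0,50,0,0,0],[0,0,90,0,0,0],[0,0,120,0,0,0],[0,0,133,0,0,0],[0,0,133,0,0,0],[0,0,133,0,0,0]]'; python3 -m pendant '[[0,0,0,0,0,0],[0,0,0,0,0,0],[0,0,0,0,0,0],[0,0,0,0,0,0],[0,0,0,0,0,0],[0,0,0,0,0,0],[0,0,0,0,0,0],[0,0,0,0,0,0]]' 20 25
```

```text
time_s: 3.1
tcp_pos: [0.5106, 0.0591, 0.1889]
eef_rot: [179.9, 0.1, -180.0]
contact_force: [-0.8, -1.0, -0.7]
gripper_width: 0.0869
gripper_force: 0.0
time_s: 4.1
tcp_pos: [0.5097, 0.0588, 0.1874]
eef_rot: [179.9, 0.0, 180.0]
contact_force: [-0.8, -0.2, -2.2]
gripper_width: 0.0435
gripper_force: 20.7
```

```bash
python3 -m pendant '[[0,0,0,0,0,0],[0,0,0,0,0,0],[0,0,0,0,0,0],[0,0,0,0,0,0]]'; python3 -c "
from h import *
a=snap('top','t1')[130:230,310:400];b=snap('scene','s1')[150:250,250:340]
cv2.imwrite('pics/c1.png',cv2.resize(np.hstack([a,b]),None,fx=4.4,fy=4.4,interpolation=cv2.INTER_CUBIC))"
```

```text
time_s: 4.6
tcp_pos: [0.5097, 0.0588, 0.1874]
eef_rot: [179.9, -0.0, 180.0]
contact_force: [-0.4, 0.4, -2.9]
gripper_width: 0.0437
gripper_force: 20.4
```

View pics/c1.png

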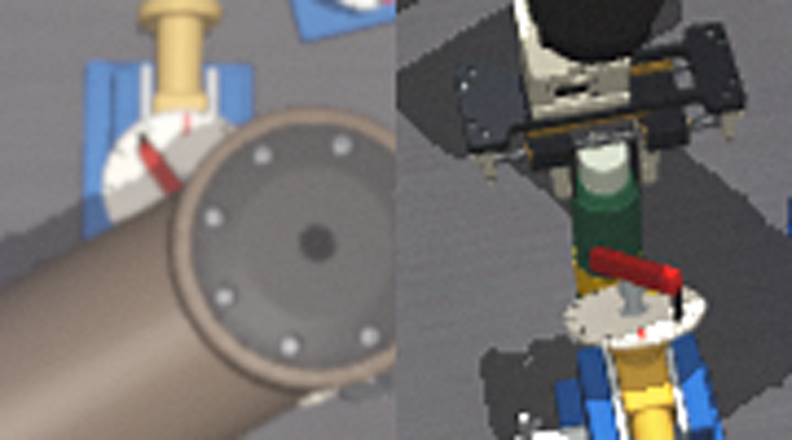

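The can is upright between the fingers, but at 43.5 mm opening the tips seem to sit on the shoulder. I'll regrip a little higher on the cap.

```bash
python3 -m pendant '[[0,0,0,0,0,0],[0,0,0,0,0,0],[0,0,-4,0,0,0],[0,0,-9,0,0,0],[0,0,-9,0,0,0]]' 70; python3 -m pendant '[[0,0,0,0,0,0],[0,0,0,0,0,0],[0,0,0,0,0,0],[0,0,0,0,0,0],[0,0,0,0,0,0],[0,0,0,0,0,0],[0,0,0,0,0,0],[0,0,0,0,0,0]]' 20 25
```

```text
time_s: 5.32
tcp_pos: [0.5102, 0.059, 0.1973]
eef_rot: [179.9, 0.1, 180.0]
contact_force: [0.3, -0.0, -0.4]
gripper_width: 0.07
gripper_force: 0.0
time_s: 6.32
tcp_pos: [0.5098, 0.0588, 0.1965]
eef_rot: [179.9, 0.0, 180.0]
contact_force: [0.7, 0.3, -1.6]
gripper_width: 0.0356
gripper_force: 25.0
```

```bash
python3 -m pendant '[[0,0,-10,0,0,0],[0,0,-40,0,0,0],[0,0,-75,0,0,0],[0,0,-90,0,0,0],[0,20,-90,0,0,0],[1,60,-90,0,0,0],[2,105,-90,0,0,0],[3,150,-90,0,0,0],[3,195,-90,0,0,0],[3,230,-90,0,0,0],[3,246,-90,0,0,0],[3,246,-90,0,0,0],[3,246,-80,0,0,0],[3,246,-55,0,0,0],[3,246,-28,0,0,0],[3,246,-10,0,0,0],[3,246,-3,0,0,0],[3,246,-3,0,0,0],[3,246,-3,0,0,0]]' - 30; python3 -c "
from h import *
b=snap('scene','s2')[120:270,250:480];cv2.imwrite('pics/c2.png',cv2.resize(b,None,fx=3,fy=3,interpolation=cv2.INTER_CUBIC))"
```

```text
time_s: 8.7
tcp_pos: [0.5075, 0.3038, 0.2014]
eef_rot: [179.9, 0.1, 180.0]
contact_force: [-2.2, -2.6, 6.4]
gripper_width: 0.0352
gripper_force: 30.0
```

View pics/c2.png

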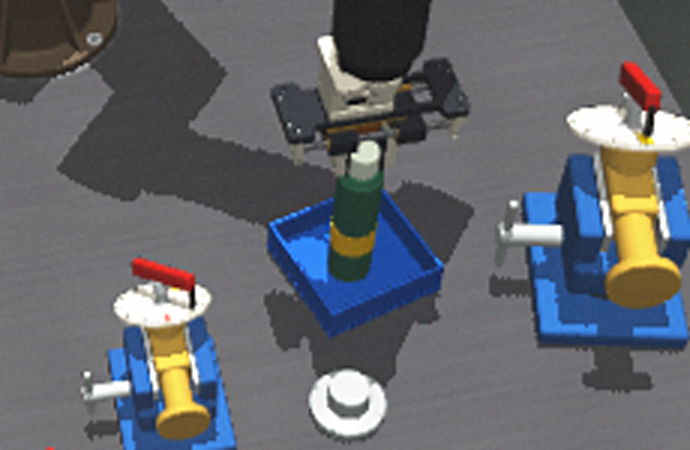

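```bash
python3 -c "
from h import *
print((proj('scene',[[.5075,.304,z] for z in (.005,.055,.17,.21)])-[250,120])*3)"
```

```text
[[349.48709287 264.21984614]
 [352.84593959 238.0120905 ]
 [361.19327202 172.88114914]
 [364.32065687 148.4793991 ]]
```

```bash
python3 -m pendant '[[0,0,0,0,0,0],[0,0,0,0,0,0],[0,0,0,0,0,0],[0,0,0,0,0,0],[0,0,-30,0,0,0],[0,0,-80,0,0,0],[0,0,-130,0,0,0],[0,0,-130,0,0,0]]' 75
cat > v.py <<'E'
from fit import *
p=np.load("p.npy"); X,Y,N=frame(p[3]); G=at(p,0,0,.032)
def RT(phi):
    x=-(np.cos(phi)*X+np.sin(phi)*Y); z=-N; return R.from_matrix(np.c_[x,np.cross(z,x),z])
E
python3 -c "
from v import *
print(rel(G+.1*N,RT(p[6])),rel(G+.01*N,RT(p[6])))"
```

```text
time_s: 9.75
tcp_pos: [0.5083, 0.3057, 0.3346]
eef_rot: [179.6, 0.4, -180.0]
contact_force: [0.0, 0.1, -0.4]
gripper_width: 0.0751
gripper_force: 0.0
(array([ -36.3, -242.1,   76.9]), array([ 0.202, -0.485, -0.591])) (array([ -80.6, -246.1,  155.1]), array([ 0.202, -0.485, -0.591]))
```

```bash
python3 -m pendant '[[0,-50,0,0,0,0],[0,-110,0,0.05,-0.1,-0.12],[0,-170,0,0.1,-0.2,-0.24],[-20,-220,20,0.15,-0.35,-0.42],[-36,-242,50,0.202,-0.485,-0.591],[-36,-242,77,0.202,-0.485,-0.591],[-36,-242,77,0.202,-0.485,-0.591],[-36,-242,77,0.202,-0.485,-0.591],[-36,-242,77,0.202,-0.485,-0.591]]' 60; python3 -c "
from v import *
snap('top','t3')
a=snap('scene','s3')[120:270,230:430];cv2.imwrite('pics/c3.png',cv2.resize(a,None,fx=4,fy=4,interpolation=cv2.INTER_CUBIC))
print(r.get_state()['joints'].round(1),rel(G,RT(p[6])))
print(proj('scene',[G,G+.1*N]))"
```

```text
time_s: 10.88
tcp_pos: [0.5446, 0.0642, 0.255]
eef_rot: [-160.0, 22.5, -141.4]
contact_force: [-0.6, 0.3, 0.1]
gripper_width: 0.0599
gripper_force: 0.0
[  34.8   -7.2  -51.1   41.2  -28.8 -123.9] (array([-2.4, -1. , 98.5]), array([-0.001, -0.006,  0.001]))
[[303.07168113 211.21675229]
 [300.38884331 181.01569842]]
```

View pics/c3.png

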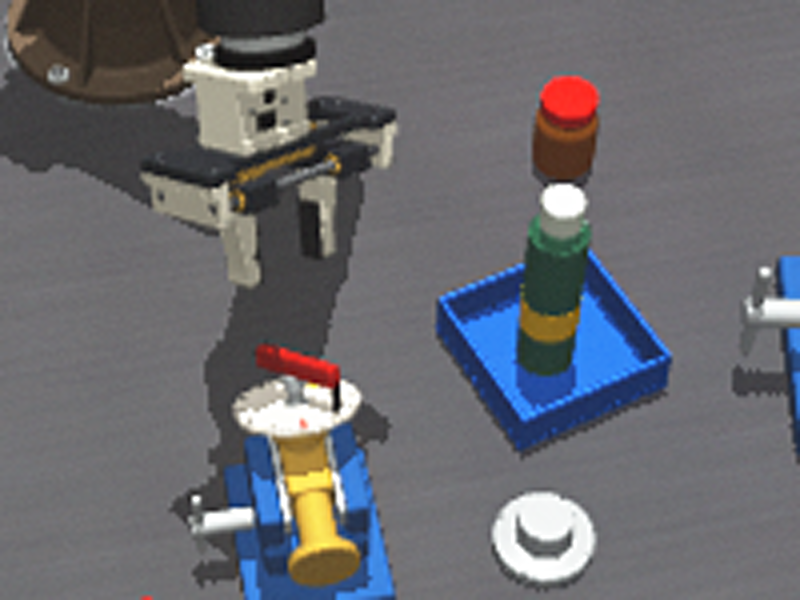

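The pinch is lined up above the handle, the can stands upright in the tray, and the way is clear, so I'll descend.

```bash
python3 -m pendant '[[-2,-1,30,0,-0.006,0],[-2,-1,60,0,-0.006,0],[-2,-1,82,0,-0.006,0],[-2,-1,95,0,-0.006,0],[-2,-1,97,0,-0.006,0],[-2,-1,97,0,-0.006,0]]' 60; python3 -m pendant '[[0,0,0,0,0,0],[0,0,0,0,0,0],[0,0,0,0,0,0],[0,0,0,0,0,0],[0,0,0,0,0,0],[0,0,0,0,0,0],[0,0,0,0,0,0],[0,0,0,0,0,0],[0,0,0,0,0,0],[0,0,0,0,0,0]]' 0 15;python3 -c "
from v import *
print(r.get_state()['joints'].round(1),r.get_state()['moment'],rel(G,RT(p[6])))"
```

```text
time_s: 11.72
tcp_pos: [0.5952, 0.0585, 0.1723]
eef_rot: [-160.0, 22.5, -141.4]
contact_force: [0.4, 1.1, -0.4]
gripper_width: 0.0601
gripper_force: 0.0
time_s: 12.98
tcp_pos: [0.5938, 0.0604, 0.1712]
eef_rot: [-160.1, 22.5, -141.2]
contact_force: [-4.3, 4.4, 1.7]
gripper_width: 0.0172
gripper_force: 15.0
[   7.7    3.2  -58.3   95.5   -6.  -156.8] [1.50927113 2.39816076 0.67668403] (array([-0.2, -0.2,  1.8]), array([ 0.003, -0.005,  0.004]))
```

Two problems here: the arm is at its j3 and j4 limits at the full 30° tilt, and the 17 mm opening means the tips are on the hub. I'll back off and use less tilt with a pinch about 9 mm higher.

```bash
python3 -m pendant '[[0,0,0,0,0,0],[0,0,0,0,0,0],[0,0,0,0,0,0],[0,0,-30,0,0,0],[0,0,-60,0,0,0],[0,0,-90,0,0,0],[0,0,-100,0,0,0],[0,0,-100,0,0,0]]' 50
cat >> v.py <<'E'
def RS(phi,tilt):
    a=p[3]; t=np.radians(tilt); n=np.array([np.cos(a)*np.sin(t),np.sin(a)*np.sin(t),np.cos(t)])
    c=-np.sin(phi)*X+np.cos(phi)*Y     # across the bar (ccw)
    # tool orientation = RT tipped about horizontal axis from N to n
    return R.align_vectors([n],[N])[0]*RT(phi)
E
python3 -c "
from v import *
print(r.get_state()['joints'].round(1))
for t in (18,):
  Q=RS(p[6],t); zt=Q.apply([0,0,1]); print(zt,Q.as_euler('xyz',degrees=True)); print(rel(G+.009*N-.09*zt,Q),rel(G+.009*N,Q))"
```

```text
time_s: 13.98
tcp_pos: [0.545, 0.065, 0.2604]
eef_rot: [-160.1, 22.7, -141.2]
contact_force: [1.0, 1.5, -0.4]
gripper_width: 0.0503
gripper_force: 0.0
[  35.2   -7.6  -50.2   40.   -29.6 -122.7]
[ 0.30806697 -0.02421251 -0.95105652] [-168.42670257   13.88153109 -144.01077209]
(array([-12.5, -11.3,   6.5]), array([-0.13 ,  0.161,  0.003])) (array([ 1.9,  0.3, 94.5]), array([-0.13 ,  0.161,  0.003]))
```

```bash
python3 -m pendant '[[-12,-11,0,-0.13,0.161,0.003],[-12,-11,6,-0.13,0.161,0.003],[-8,-8,35,-0.13,0.161,0.003],[-4,-4,60,-0.13,0.161,0.003],[0,-1,82,-0.13,0.161,0.003],[2,0,94,-0.13,0.161,0.003],[2,0,94,-0.13,0.161,0.003],[2,0,94,-0.13,0.161,0.003]]' 50; python3 -c "
from v import *
Q=RS(p[6],18);print(r.get_state()['joints'].round(1),rel(G+.009*N,Q))"
```

```text
time_s: 14.98
tcp_pos: [0.5904, 0.0582, 0.1767]
eef_rot: [-168.4, 13.7, -144.2]
contact_force: [0.3, 0.5, 0.7]
gripper_width: 0.0501
gripper_force: 0.0
[  30.     7.   -37.1   19.2  -32.5 -100.6] (array([-1.6,  1.8, -0.9]), array([-0.002, -0.003, -0.002]))
```

Joints are now comfortable, so I'll pinch.

```bash
python3 -m pendant '[[-1,2,0,0,0,0],[-1,2,0,0,0,0],[-1,2,0,0,0,0],[-1,2,0,0,0,0],[-1,2,0,0,0,0],[-1,2,0,0,0,0],[-1,2,0,0,0,0],[-1,2,0,0,0,0],[-1,2,0,0,0,0]]' 0 15; python3 -c "
from v import *
print(r.get_state()['joints'].round(1),r.get_state()['moment'],rel(G+.009*N,RS(p[6],18)))"
```

```text
time_s: 16.1
tcp_pos: [0.5909, 0.0589, 0.1769]
eef_rot: [-168.3, 13.7, -144.2]
contact_force: [12.4, -14.5, -0.9]
gripper_width: 0.0167
gripper_force: 14.5
[  30.1    7.1  -37.1   19.5  -32.6 -100.9] [-4.90032506 -3.53698004 -1.56744959] (array([-0.8,  1.5, -0.9]), array([-0.004, -0.004, -0.002]))
```

```bash
python3 -m pendant '[[0,-2,0,0,0,0],[0,-2,0,0,0,0],[0,-2,0,0,0,0],[0,-2,0,0,0,0]]'; python3 -c "
from v import *
s=r.get_state();R0=R.from_euler('xyz',s['eef_rot'],degrees=True)
print(R0.inv().apply(s['contact_force']),R0.inv().apply(s['moment']),s['joints'].round(1))
a=snap('top','t4')[120:220,300:400];b=snap('scene','s4')[160:260,255:355];cv2.imwrite('pics/c4.png',cv2.resize(np.hstack([a,b]),None,fx=4,fy=4,interpolation=cv2.INTER_CUBIC))"
```

```text
time_s: 16.6
tcp_pos: [0.5912, 0.0585, 0.1769]
eef_rot: [-168.3, 13.7, -144.1]
contact_force: [5.2, -5.5, 2.1]
gripper_width: 0.0165
gripper_force: 14.8
[-1.45109418 -7.68607483 -0.25173056] [2.36357474 0.60534747 0.02093875] [  30.     7.1  -37.    19.2  -32.6 -100.6]
```

View pics/c4.png

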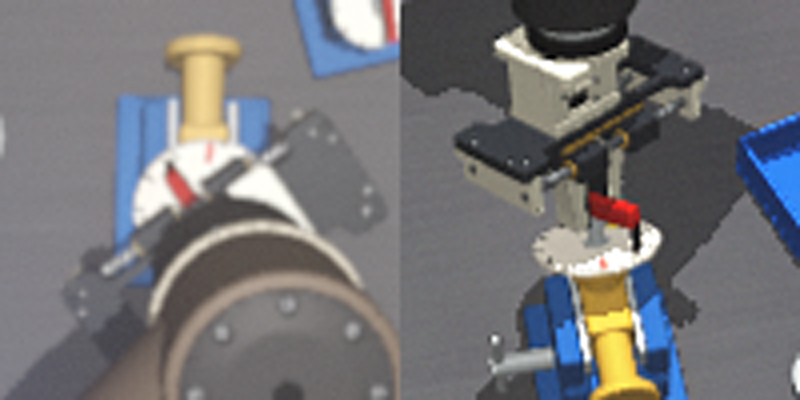

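```bash
python3 -m pendant '[[0,-1,0,0,0,0.08],[0,-1,0,0,0,0.2],[0,-1,0,0,0,0.32],[0,-1,0,0,0,0.44],[0,-1,0,0,0,0.54],[0,-1,0,0,0,0.6],[0,-1,0,0,0,0.62],[0,-1,0,0,0,0.62]]' 0 20
cat > f.py <<'E'
from v import *
s=r.get_state();R0=R.from_euler('xyz',s['eef_rot'],degrees=True); x=-R0.apply([1,0,0])
print(R0.inv().apply(s['contact_force']).round(1),R0.inv().apply(s['moment']).round(2),s['joints'].round(1),s['gripper_width'],'phi-shut',np.arctan2(x@Y,x@X)-p[4],'mark at',p[5]-p[4], 'offset from stem',((s['tcp_pos']-G)@np.c_[X,Y,N]).round(4))
E
python3 f.py
```

```text
time_s: 17.7
tcp_pos: [0.5914, 0.0605, 0.1766]
eef_rot: [-178.9, 17.9, 179.2]
contact_force: [-6.5, 11.0, 1.5]
gripper_width: 0.0163
gripper_force: 20.1
[ 5.9 10.8 -3.6] [-4.25  3.   -0.17] [  30.1    7.1  -36.9   19.   -32.5 -135.9] 0.016304613118318937 phi-shut 0.025629003396764626 mark at 2.590679366893136 offset from stem [ 0.0003 -0.0001  0.0076]
```

```bash
python3 -m pendant '[[0,1.5,0,0,0,0.03],[0,1.5,0,0,0,0.06],[0,1.5,0,0,0,0.06],[0,1.5,0,0,0,0.06]]'; python3 f.py;  python3 -m pendant '[[0,0,0,0,0,0.03],[0,0,0,0,0,0.06],[0,0,0,0,0,0.06],[0,0,0,0,0,0.06]]'; python3 f.py
```

```text
time_s: 18.2
tcp_pos: [0.5915, 0.0608, 0.1765]
eef_rot: [-179.9, 17.9, 175.5]
contact_force: [-4.3, 7.4, 1.4]
gripper_width: 0.0163
gripper_force: 20.2
[ 4.2  7.1 -2.9] [-2.93  2.41 -0.19] [  30.1    7.2  -36.9   19.1  -32.5 -139.6] 0.016342229642086797 phi-shut -0.03702360159665048 mark at 2.590679366893136 offset from stem [0.0003 0.0003 0.0076]
time_s: 18.7
tcp_pos: [0.5915, 0.061, 0.1766]
eef_rot: [179.0, 17.9, 171.9]
contact_force: [-4.6, 8.1, 2.9]
gripper_width: 0.0166
gripper_force: 20.3
[ 4.6  7.4 -4.4] [-3.15  2.86 -0.16] [  30.2    7.1  -36.9   19.1  -32.5 -143. ] 0.016566743640698895 phi-shut -0.09834403808851261 mark at 2.590679366893136 offset from stem [0.0004 0.0005 0.0076]
```

```bash
cat > ph.py <<'E'
from v import *
import sys
from scipy.optimize import minimize
# fit the bar angle: bar outline projected against red blob, scene and top, away from occlusion
def bar(phi):
    x=np.cos(phi)*X+np.sin(phi)*Y; y=np.cross(N,x)
    return np.array([G+a*x+b*y+c*N for a in(-.037,.048) for b in(-.006,.006) for c in(-.009,.009)])
def red(im):
    h=cv2.cvtColor(im,cv2.COLOR_BGR2HSV); m=cv2.inRange(h,(0,150,60),(7,255,255))|cv2.inRange(h,(173,150,60),(180,255,255)); return m
def run(tag,cams=("scene","top")):
    for n in cams:
        m=red(cv2.imread(f"pics/{n[0]}{tag}.png")); c=proj(n,[G])[0]
        w=np.zeros_like(m); cv2.circle(w,tuple(int(v) for v in c),26,255,-1); m&=w
        k,l,st,_=cv2.connectedComponentsWithStats(m); i=1+np.argmax(st[1:,4]); B=l==i
        best=[]
        for phi in np.arange(-.3,3.2,.02)+p[4]:
            q=cv2.convexHull((proj(n,bar(phi))*16).astype(np.float32)).astype(np.int32); M=np.zeros_like(m); cv2.fillConvexPoly(M,q,255,shift=4)
            best.append((B&(M>0)).sum()-.0*M.sum()/255)
        best=np.array(best); g=np.arange(-.3,3.2,.02)
        ys,xs=np.nonzero(B); print(tag,n,"px",B.sum(),"phi-shut",g[best>=best.max()*.985].round(2)[[0,-1]],best.max(),"x",xs.min(),xs.max(),"y",ys.min(),ys.max())
for t in sys.argv[1:]: run(t)
E
cp pics/scene0.png pics/s0.png; cp pics/top0.png pics/t0.png
python3 -c "
from h import *
snap('scene','s5');snap('top','t5')"; python3 ph.py 0 4 5
```

```text
0 scene px 125 phi-shut [0.56 0.8 ] 125.0 x 294 314 y 206 216Traceback (most recent call last):
  File "ph.py", line 21, in <module>
    for t in sys.argv[1:]: run(t)
                           ~~~^^^
  File "ph.py", line 14, in run
    k,l,st,_=cv2.connectedComponentsWithStats(m); i=1+np.argmax(st[1:,4]); B=l==i
                                                      ~~~~~~~~~^^^^^^^^^^
    return _wrapfunc(a, 'argmax', axis=axis, out=out, **kwds)
    return bound(*args, **kwds)
ValueError: attempt to get argmax of an empty sequence
```

```bash
python3 -c "
import cv2,numpy as np
a=cv2.imread('pics/t5.png')[130:210,310:390];b=cv2.imread('pics/s5.png')[175:255,265:345]
cv2.imwrite('pics/c5.png',cv2.resize(np.hstack([a,b]),None,fx=5,fy=5,interpolation=cv2.INTER_CUBIC))"
```

```text
(no output)
```

View pics/c5.png

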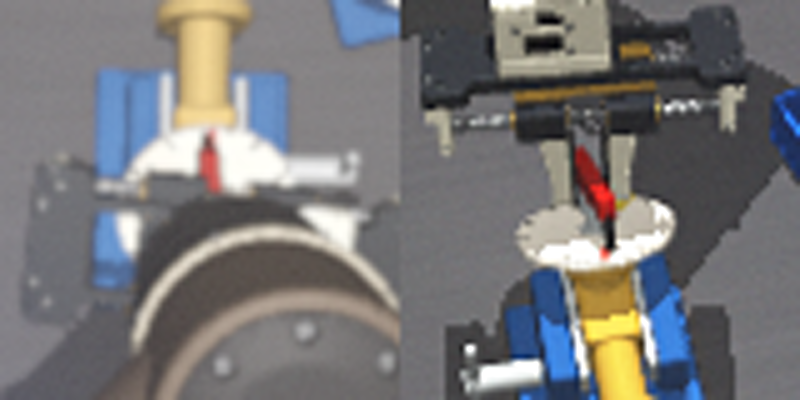

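Run:
```python
from v import *
for d in(0,.05,.1,.2,.3):
    f=p[4]+d
    print(d,((proj('top',[at(p,.048,f,.032),at(p,-.0,f,.041)])-[310,130])*5).round(0).tolist(),((proj('scene',[at(p,.0455,f,.005),at(p,.048,f,.041),at(p,-.037,f,.041)])-[265,175])*5+[400,0]).round(0).tolist())
```

```text
0 [[215.0, 143.0], [212.0, 234.0]] [[604.0, 250.0], [600.0, 198.0], [582.0, 146.0]]
0.05 [[211.0, 143.0], [212.0, 234.0]] [[607.0, 249.0], [603.0, 197.0], [579.0, 146.0]]
0.1 [[206.0, 143.0], [212.0, 234.0]] [[611.0, 249.0], [607.0, 196.0], [576.0, 147.0]]
0.2 [[197.0, 144.0], [212.0, 234.0]] [[618.0, 247.0], [615.0, 195.0], [570.0, 148.0]]
0.3 [[188.0, 146.0], [212.0, 234.0]] [[625.0, 246.0], [622.0, 193.0], [565.0, 149.0]]
```

The handle still stands about 0.06–0.1 rad from shut, judging by the pointer tip at scene crop (611,245) against the red line at (604,253). I'll turn further with a firmer grip.

```bash
python3 -m pendant '[[0,0,0,0,0,0],[0,0,0,0,0,0.06],[0,0,0,0,0,0.1],[0,0,0,0,0,0.1]]' 0 40; python3 f.py;  python3 -m pendant '[[0,0,0,0,0,0.05],[0,0,0,0,0,0.1],[0,0,0,0,0,0.1],[0,0,0,0,0,0.1]]'; python3 f.py
python3 -c "
from h import *
snap('scene','s6');snap('top','t6')"
```

```text
time_s: 19.3
tcp_pos: [0.5915, 0.0612, 0.1766]
eef_rot: [177.1, 17.7, 165.9]
contact_force: [-6.8, 9.6, 3.0]
gripper_width: 0.0155
gripper_force: 41.0
[ 7.6  8.  -5.1] [-3.29  3.45 -0.41] [  30.2    7.1  -36.9   19.1  -32.5 -148.8] 0.015504319925607598 phi-shut -0.20045704084038088 mark at 2.590679366893136 offset from stem [0.0004 0.0007 0.0076]
time_s: 19.8
tcp_pos: [0.592, 0.0611, 0.1768]
eef_rot: [175.3, 17.4, 160.0]
contact_force: [-1.4, 5.9, 0.3]
gripper_width: 0.0169
gripper_force: 43.2
[ 3.   5.2 -0.9] [-2.42  2.25 -0.86] [  30.1    7.2  -36.9   19.2  -32.5 -154.4] 0.016929767465966545 phi-shut -0.3010069764749077 mark at 2.590679366893136 offset from stem [0.0009 0.0005 0.0075]
```

```bash
python3 -m pendant '[[0,0,0,0,0,-0.15],[0,0,0,0,0,-0.32],[0,0,0,0,0,-0.49],[0,0,0,0,0,-0.66],[0,0,0,0,0,-0.83],[0,0,0,0,0,-1.0],[0,0,0,0,0,-1.17],[0,0,0,0,0,-1.34],[0,0,0,0,0,-1.51],[0,0,0,0,0,-1.68],[0,0,0,0,0,-1.85],[0,0,0,0,0,-2.02],[0,0,0,0,0,-2.19],[0,0,0,0,0,-2.36],[0,0,0,0,0,-2.53],[0,0,0,0,0,-2.68],[0,0,0,0,0,-2.8],[0,0,0,0,0,-2.8],[0,0,0,0,0,-2.8]]' 0 35; python3 f.py
python3 -c "
from h import *
a=snap('top','t7')[130:210,310:390];b=snap('scene','s7')[175:255,265:345]
cv2.imwrite('pics/c7.png',cv2.resize(np.hstack([a,b]),None,fx=5,fy=5,interpolation=cv2.INTER_CUBIC))"
```

```text
time_s: 22.28
tcp_pos: [0.5942, 0.0603, 0.1794]
eef_rot: [-169.5, -15.0, -40.3]
contact_force: [6.6, -5.0, 7.9]
gripper_width: 0.0152
gripper_force: 34.4
[10.1 -1.4 -5.3] [0.38 2.8  0.02] [ 30.    7.1 -36.7  19.3 -32.5   5.9] 0.015225418359698978 phi-shut 2.49272110108582 mark at 2.590679366893136 offset from stem [ 0.0042 -0.0003  0.0087]
```

```bash
python3 -m pendant '[[0,0,0,0,0,0],[0,0,0,0,0,0],[0,0,0,0,0,0],[0,0,-30,0,0,0],[0,0,-70,0,0,0],[0,0,-110,0,0,0],[0,0,-110,0,0,0]]' 50;python3 -c "
from v import *
s=r.get_state()['tcp_pos'];print(rel([.5,-.2,s[2]+.03])); print(rel(G+.009*N))"
```

```text
time_s: 23.25
tcp_pos: [0.5583, 0.0633, 0.2843]
eef_rot: [-169.5, -14.9, -40.3]
contact_force: [-0.2, -0.1, -0.6]
gripper_width: 0.05
gripper_force: 0.0
(array([129.4, 235.1, -40. ]), array([0., 0., 0.]))
(array([ -2. ,   1.5, 111.5]), array([0., 0., 0.]))
```

```bash
python3 -m pendant '[[26,47,-20,0,0,0],[52,94,-40,0,0,0],[78,141,-40,0,0,0],[104,188,-40,0,0,0],[129,235,-40,0,0,0],[129,235,-40,0,0,0],[129,235,-40,0,0,0]]';python3 -c "
from h import *
a=snap('top','t8')[145:225,320:386];b=snap('scene','s8')[175:255,265:331]
cv2.imwrite('pics/c8.png',cv2.resize(np.hstack([a,b]),None,fx=6,fy=6,interpolation=cv2.INTER_CUBIC))"
```

```text
time_s: 24.12
tcp_pos: [0.4987, -0.2005, 0.3109]
eef_rot: [-169.9, -14.7, -40.4]
contact_force: [0.8, 0.3, -0.3]
gripper_width: 0.0498
gripper_force: 0.0
```

View pics/c8.png

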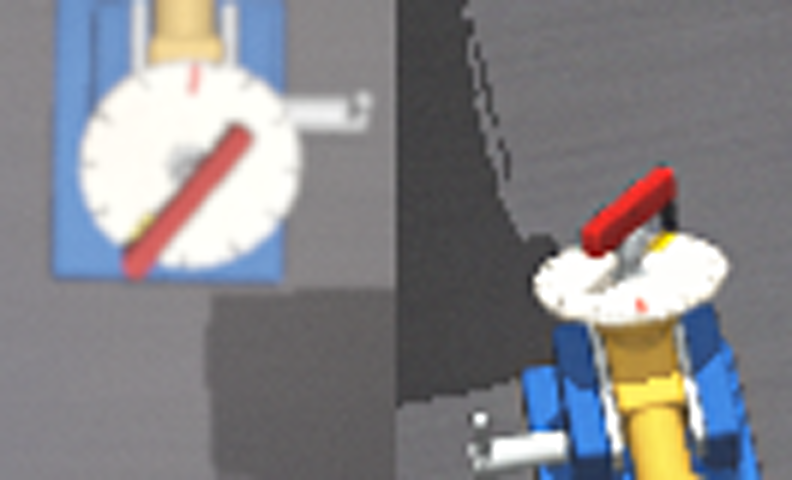

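```bash
cat > q.py <<'E'
from v import *
import sys
from scipy.optimize import minimize
g=np.array(p[5]-p[4])
def bar(phi):
    x=np.cos(phi)*X+np.sin(phi)*Y; y=np.cross(N,x)
    return np.array([G+a*x+b*y+c*N for a in(-.037,.048) for b in(-.006,.006) for c in(-.009,.009)])
def crop(n,t):
    o=np.array([325,145] if n=="top" else [275,190]); im=cv2.imread(f"pics/{n[0]}{t}.png")[o[1]:o[1]+60,o[0]:o[0]+56]
    return cv2.resize(im,None,fx=8,fy=8,interpolation=cv2.INTER_CUBIC).astype(int),o
def px(n,P,o): return (proj(n,P)-o+.5)*8-.5
for t in sys.argv[1:]:
  for n in("top","scene"):
    im,o=crop(n,t); B,Gc,Rc=im[...,0],im[...,1],im[...,2]
    m=((Rc-np.maximum(B,Gc))>55).astype(np.uint8)
    k,l,st,ce=cv2.connectedComponentsWithStats(m); i=1+np.argmax(st[1:,4]); M=l==i
    def cost(v):
        q=px(n,bar(v[0]),o)+v[1:]*8; W=np.zeros(M.shape,np.uint8); cv2.fillConvexPoly(W,cv2.convexHull(np.float32(q*16)).astype(np.int32),1,shift=4); W=W>0
        return 1-(W&M).sum()/(W|M).sum()
    f0=.61 if t=="0" else 2.45
    best=min((minimize(cost,[f,0,0],method="Nelder-Mead",options=dict(initial_simplex=[[f,0,0],[f+.1,0,0],[f,1,0],[f,0,1]])) for f in np.arange(f0-.2,f0+.4,.1)),key=lambda s:s.fun)
    y=((np.minimum(Rc,Gc)-B)>45).astype(np.uint8); k,l,st,ce=cv2.connectedComponentsWithStats(y)
    c=[(ce[j].round(0),st[j][4]) for j in range(1,k) if st[j][4]>150]
    print(t,n,"phi",best.x.round(3),"1-IoU",round(best.fun,3),"yellow",c, "pred mark",px(n,[at(p,.045,p[5],0)],o).round(0))
    for cc,_ in c:
        oo,d=ray(n,*((cc+.5)/8-.5+o)); P=oo+d*((p[:3]-oo)@N)/(d@N)-p[:3]; print("   ang",np.arctan2(P@Y,P@X).round(3),"rad",np.hypot(P@X,P@Y).round(4))
E
python3 q.py 0 8
```

```text
0 top phi [ 0.551 -0.004  1.428] 1-IoU 0.389 yellow [(array([206.,  40.]), np.int32(5706)), (array([148., 310.]), np.int32(1077))] pred mark [[143. 318.]]
   ang 0.073 rad 0.0632
   ang 2.555 rad 0.0416
0 scene phi [ 0.55  -0.355 -0.978] 1-IoU 0.166 yellow [(array([153., 191.]), np.int32(2109)), (array([264., 211.]), np.int32(243)), (array([256., 393.]), np.int32(14231))] pred mark [[280. 203.]]
   ang -2.816 rad 0.071
   ang 2.646 rad 0.036
   ang -0.103 rad 0.1294Traceback (most recent call last):
  File "q.py", line 21, in <module>
    best=min((minimize(cost,[f,0,0],method="Nelder-Mead",options=dict(initial_simplex=[[f,0,0],[f+.1,0,0],[f,1,0],[f,0,1]])) for f in np.arange(f0-.2,f0+.4,.1)),key=lambda s:s.fun)
  File "q.py", line 21, in <genexpr>
    best=min((minimize(cost,[f,0,0],method="Nelder-Mead",options=dict(initial_simplex=[[f,0,0],[f+.1,0,0],[f,1,0],[f,0,1]])) for f in np.arange(f0-.2,f0+.4,.1)),key=lambda s:s.fun)
              ~~~~~~~~^^^^^^^^^^^^^^^^^^^^^^^^^^^^^^^^^^^^^^^^^^^^^^^^^^^^^^^^^^^^^^^^^^^^^^^^^^^^^^^^^^^^^^^^^^^^^^^^^^^^^^
    res = _minimize_neldermead(fun, x0, args, callback, bounds=bounds,
                               **options)
    fxc = func(xc)
    fx = function(np.copy(x), *(wrapper_args + args))
  File "q.py", line 18, in cost
    q=px(n,bar(v[0]),o)+v[1:]*8; W=np.zeros(M.shape,np.uint8); cv2.fillConvexPoly(W,cv2.convexHull(np.float32(q*16)).astype(np.int32),1,shift=4); W=W>0
      ~~^^^^^^^^^^^^^^^
  File "q.py", line 11, in px
    def px(n,P,o): return (proj(n,P)-o+.5)*8-.5
                           ~~~~^^^^^
  File "h.py", line 11, in proj
    K,Rm,t=cam(n); p=(np.atleast_2d(P)@Rm.T+t)@K.T; return p[:,:2]/p[:,2:]
           ~~~^^^
  File "h.py", line 5, in cam
    c=r.camera_params(n); return np.array(c["mtx"],float),cv2.Rodrigues(np.array(c["rvec"],float))[0],np.array(c["tvec"],float).ravel()
ValueError: time passes only in moves, steps and waits
```

```bash
sed -i 's/^def cam(n):/import functools\n@functools.cache\ndef cam(n):/' h.py; sed -i 's/>55)/>(40 if n=="top" else 55))/' q.py; python3 q.py 0 8
```

```text
0 top phi [0.559 0.099 1.472] 1-IoU 0.31 yellow [(array([206.,  40.]), np.int32(5706)), (array([148., 310.]), np.int32(1077))] pred mark [[143. 318.]]
   ang 0.073 rad 0.0632
   ang 2.555 rad 0.0416
0 scene phi [ 0.55  -0.355 -0.978] 1-IoU 0.166 yellow [(array([153., 191.]), np.int32(2109)), (array([264., 211.]), np.int32(243)), (array([256., 393.]), np.int32(14231))] pred mark [[280. 203.]]
   ang -2.816 rad 0.071
   ang 2.646 rad 0.036
   ang -0.103 rad 0.1294
8 top phi [ 2.534 -0.248  0.874] 1-IoU 0.314 yellow [(array([206.,  41.]), np.int32(5699)), (array([150., 301.]), np.int32(377))] pred mark [[143. 318.]]
   ang 0.073 rad 0.0628
   ang 2.521 rad 0.0385
8 scene phi [ 2.532 -0.413 -0.856] 1-IoU 0.142 yellow [(array([274., 202.]), np.int32(755)), (array([256., 393.]), np.int32(14448))] pred mark [[280. 203.]]
   ang 2.62 rad 0.0451
   ang -0.103 rad 0.1294
```

```bash
sed -i 's/at(p,.045,p\[4\]/at(p,.040,p[4]/g; s/at(p,.045,p\[5\]/at(p,.040,p[5]/g' fit.py q.py; python3 fit.py; python3 q.py 0 8 | grep -v "ang -\|ang 0"
```

```text
[ 0.611   0.0597  0.1416  3.0991 -0.0455  2.5561  0.6129] [ 0.6 -0.1 -0.5 -1.4  0.8  0.2  0.1 -0.7  0.2  0.1  0.2  0.3  0.2 -0.4
  0.2  1.1  0.6  0.5 -0.   0.4  0.4 -0.4]
grip [0.59504195 0.06035073 0.16935178] axes [[ 0.866 -0.     0.5  ]
 [ 0.011  1.    -0.018]
 [-0.5    0.021  0.866]]
mark-shut 2.6016294221345735 handle 0.6584075358601585
can [0.50993417 0.0590876  0.205     ] (array([0.50993774, 0.05815508, 0.20279258]), np.float64(0.0014649100677914144))
0 top phi [ 0.563 -0.053  1.059] 1-IoU 0.302 yellow [(array([206.,  40.]), np.int32(5706)), (array([148., 310.]), np.int32(1077))] pred mark [[149. 307.]]
   ang 2.568 rad 0.0412
0 scene phi [ 0.546 -0.376 -1.028] 1-IoU 0.161 yellow [(array([153., 191.]), np.int32(2109)), (array([264., 211.]), np.int32(243)), (array([256., 393.]), np.int32(14231))] pred mark [[277. 207.]]
   ang 2.665 rad 0.036
8 top phi [ 2.549 -0.528  0.933] 1-IoU 0.319 yellow [(array([206.,  41.]), np.int32(5699)), (array([150., 301.]), np.int32(377))] pred mark [[149. 307.]]
   ang 2.535 rad 0.038
8 scene phi [ 2.529 -0.538 -0.766] 1-IoU 0.149 yellow [(array([274., 202.]), np.int32(755)), (array([256., 393.]), np.int32(14448))] pred mark [[277. 207.]]
   ang 2.634 rad 0.0449
```

Run:
```python
from v import *
im=cv2.imread("pics/s8.png"); o=np.array([298,198]); c=cv2.resize(im[198:228,298:333],None,fx=16,fy=16,interpolation=cv2.INTER_NEAREST); c2=c.copy()
sh=np.array([-.5,-.8])
f=lambda P:((proj('scene',P)+sh-o+.5)*16).astype(int)
for phi,col in((2.45,(255,0,255)),(2.54,(0,255,0)),(2.63,(255,255,0))):
    q=f([at(p,.0455,phi,.005),at(p,.0455,phi,.023)]); cv2.line(c2,q[0].tolist(),q[1].tolist(),col,1)
x=lambda a,b,phi=2.556:at(p,np.hypot(a,b),phi+np.arctan2(b,a),0)
cv2.polylines(c2,[f([x(.03,-.0045),x(.05,-.0045),x(.05,.0045),x(.03,.0045)])],True,(255,0,0),1)
t=cv2.imread("pics/s8.png")[120:230,330:410]; t=cv2.resize(t,None,fx=4,fy=4)
h=np.zeros((480,800,3),np.uint8); h[:480,:480]=c2[:480,:480]; h[:440,480:800]=t[:, :320]; cv2.imwrite("pics/c9.png",h)
```

```text
(no output)
```

View pics/c9.png

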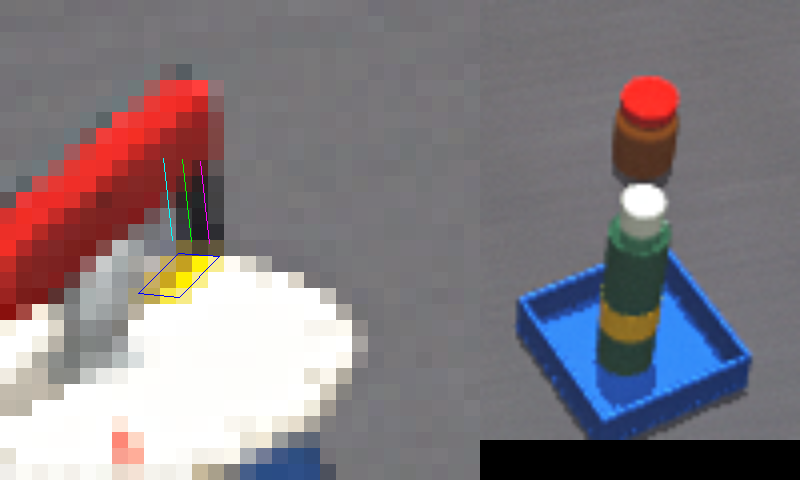

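Run:
```python
from v import *
im=cv2.imread("pics/s8.png").astype(int)
for y in range(207,218): print(y,[tuple(im[y,x][::-1].tolist()) for x in range(306,314)])
for phi in(2.45,2.5,2.55,2.6): print(phi,(proj('scene',[at(p,.0455,phi,.005),at(p,.0455,phi,.023)])-[.5,.8]).round(2).tolist())
```

```text
207 [(198, 40, 35), (158, 38, 38), (137, 41, 38), (133, 36, 34), (130, 37, 35), (125, 68, 67), (124, 120, 122), (122, 120, 126)]
208 [(145, 38, 36), (136, 39, 37), (132, 37, 36), (128, 37, 35), (87, 32, 33), (96, 86, 87), (120, 120, 122), (118, 118, 119)]
209 [(132, 40, 38), (130, 38, 34), (128, 35, 34), (86, 35, 35), (43, 32, 33), (69, 68, 71), (119, 115, 119), (121, 119, 122)]
210 [(128, 36, 35), (133, 32, 34), (106, 63, 62), (48, 37, 39), (35, 39, 40), (67, 66, 67), (118, 118, 121), (120, 119, 124)]
211 [(127, 28, 28), (110, 79, 82), (119, 116, 119), (54, 56, 57), (33, 31, 35), (67, 67, 70), (119, 119, 122), (119, 118, 122)]
212 [(121, 106, 107), (114, 115, 119), (123, 124, 131), (56, 56, 65), (29, 27, 33), (45, 45, 50), (118, 114, 120), (123, 121, 125)]
213 [(155, 160, 162), (122, 123, 131), (117, 119, 132), (120, 105, 58), (78, 68, 48), (97, 86, 61), (112, 112, 114), (116, 113, 116)]
214 [(165, 164, 160), (187, 182, 179), (195, 171, 92), (196, 160, 32), (255, 241, 6), (248, 237, 145), (255, 251, 244), (218, 214, 203)]
215 [(144, 143, 141), (200, 174, 98), (202, 166, 29), (255, 238, 0), (251, 240, 138), (255, 255, 255), (255, 255, 255), (255, 255, 255)]
216 [(162, 154, 122), (190, 168, 80), (247, 231, 70), (247, 235, 135), (255, 255, 255), (255, 255, 255), (255, 255, 254), (255, 255, 254)]
217 [(185, 176, 160), (255, 255, 255), (255, 255, 255), (255, 255, 255), (255, 255, 255), (254, 254, 253), (254, 254, 252), (254, 254, 252)]
2.45 [[310.59, 212.74], [310.06, 207.6]]
2.5 [[309.96, 212.66], [309.44, 207.52]]
2.55 [[309.33, 212.6], [308.8, 207.46]]
2.6 [[308.67, 212.54], [308.14, 207.41]]
```

The pointer is within about 0.02–0.05 rad of the mark centre (tolerance 0.088). The can is upright in the tray, the jar hasn't been touched and the arm is clear, so I'm handing in.

```bash
python3 -c "
from plant import r
print(r.close_job())"
```

```text
the job is handed in; nothing more can be done
None
```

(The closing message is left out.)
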